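# Find the stamped sample crate and push it to the dispatch lane

### The job

One of the two open plywood sample crates behind the low batten has a ring stamped under its floor. Using fingertips only, tip first the crate on the robot's left and then the other, each one towards the robot on its near bottom edge about two thirds of the way to lying on its back (60 to 65 degrees) so that its underside shows, holding it a moment and easing it back down flat where it stood. Then push the stamped crate away from the robot until it stands squarely in the middle of the taped dispatch lane, without gripping, lifting or toppling either crate or shifting the other crate and the things around.

Things in the scene. Friction and masses are not known exactly. Their poses are not given: they have to be found in the camera images.
- stamped_crate: Open plywood crate, with a dark ring and bar (70 mm) stamped under its floor; else like the other, on either side. 130 (own x) x 120 mm (y), tall back wall 90 mm high at the near side, sides and front 35 mm, walls 8 mm; 0.3 to 0.55 kg. Origin: centre of the underside, on the bench when flat; x away from the robot, z up. Own x -57 to +18 mm is empty down to the floor 11 mm up; beyond, fixed glass samples to 66 mm high.
- stamped_crate_near_edge (a point): Middle of the near bottom edge of the stamped crate (own x -65 mm, z 0), on which it tips. Pulling the inner face of the tall back wall towards the robot near its top, with 2 to 6 N, tips the crate; let go below about 1.2 rad it falls back flat, beyond that it topples.
- plain_crate: Open plywood crate, blank underneath; else like the other. 130 (own x) x 120 mm (y), tall back wall 90 mm high at the near side, sides and front 35 mm, walls 8 mm; 0.3 to 0.55 kg. Origin: centre of the underside, on the bench when flat; x away from the robot, z up. Own x -57 to +18 mm is empty down to the floor 11 mm up; beyond, fixed glass samples to 66 mm high.
- plain_crate_near_edge (a point): Middle of the near bottom edge of the plain crate (own x -65 mm, z 0), on which it tips. Pulling the inner face of the tall back wall towards the robot near its top, with 2 to 6 N, tips the crate; let go below about 1.2 rad it falls back flat, beyond that it topples.
- batten: Dark wooden strip screwed to the bench, 20 mm (x) by 500 mm (y) by 6 mm high, a stop at the near foot of both crates, which start 2 to 7 mm beyond it. Its origin is the centre of its underside; x points away from the robot towards the lane, y left along the strip. A tipping crate's foot bears on it and creeps up to about 15 mm away from it.
- lane: Dispatch lane: two flat pale tape strips on the bench (no height), each 16 mm wide and 620 mm long, 170 mm clear between them, beyond the crates as seen from the robot. Its origin is on the bench at the middle of the lane; x across the lane away from the robot, y along it to the left. The crate's 130 mm depth goes between the strips.
- marker_jar: Bystander between the crates: glass jar of markers, 58 mm across, 137 mm high over the markers, loose. Origin: centre of its underside.
- foil_roll: Bystander lying in the lane between the two crates' paths: copper foil roll, 64 mm across, 22 mm high, loose. Origin: centre of its underside.
- plier_can: Bystander at the left: steel can full of pliers, 92 mm across, 180 mm high with the pliers. Origin: centre of its underside.
- running_pliers: Bystander at the near right: black-handled pliers lying flat, about 170 mm long and 15 mm high. Origin on the bench at the pivot.
- steel_weight: Bystander to the left of the crates: steel pattern weight, 52 mm across, 50 mm high. Origin: centre of its underside.
Things that resemble listed ones, but are neither listed nor needed, are in the scene too. What is shaped like the stamped_crate but orange or pink is not meant. What is shaped like the plain_crate but pink or yellow is not meant.

How it is judged (in metres and radians):
On the way, in this order (a step that is already met when the one before it is completed fails the run):
1. the crate on the robot's left is tipped towards the robot on its near bottom edge until its underside shows (0.97 rad or more), the other standing flat (((y of stamped_crate in the frame of batten above 0 m and ((angle between stamped_crate's own z axis and vertical above 0.97 rad and height (world z) of stamped_crate_near_edge below 0.015 m) and angle between plain_crate's own z axis and vertical below 0.05 rad)) or (not (y of stamped_crate in the frame of batten above 0 m) and ((angle between plain_crate's own z axis and vertical above 0.97 rad and height (world z) of plain_crate_near_edge below 0.015 m) and angle between stamped_crate's own z axis and vertical below 0.05 rad)))), for 0.2 s.
2. that crate is back down flat (((y of stamped_crate in the frame of batten above 0 m and angle between stamped_crate's own z axis and vertical below 0.05 rad) or (not (y of stamped_crate in the frame of batten above 0 m) and angle between plain_crate's own z axis and vertical below 0.05 rad))), for 0.2 s.
3. the crate on the right is tipped in the same way, the other standing flat (((y of stamped_crate in the frame of batten above 0 m and ((angle between plain_crate's own z axis and vertical above 0.97 rad and height (world z) of plain_crate_near_edge below 0.015 m) and angle between stamped_crate's own z axis and vertical below 0.05 rad)) or (not (y of stamped_crate in the frame of batten above 0 m) and ((angle between stamped_crate's own z axis and vertical above 0.97 rad and height (world z) of stamped_crate_near_edge below 0.015 m) and angle between plain_crate's own z axis and vertical below 0.05 rad)))), for 0.2 s.
4. both crates stand flat, the stamped one not yet in the lane (angle between each of stamped_crate, plain_crate's own z axis and vertical below 0.05 rad and distance of stamped_crate from where it was at the start of the episode below 0.07 m), for 0.2 s.
5. the stamped crate stands in the lane (x of stamped_crate in the frame of lane between -0.025 and 0.025 m and y of stamped_crate in the frame of lane between -0.28 and 0.28 m and angle between the x axis of stamped_crate and the x axis of lane, either way round below 0.22 rad), for 0.2 s.
At the end, for the whole second after the job is handed in: The stamped crate stands flat and still in the lane, centre within 25 mm of the lane's middle line, turned no more than 0.22 rad; the plain crate stands flat within 50 mm of its start; bystanders within 30 mm (all of step 5 and angle between each of stamped_crate, plain_crate's own z axis and vertical below 0.05 rad and x of plain_crate in the frame of batten below 0.115 m and distance of plain_crate from where it was at the start of the episode below 0.05 m and linear speed of each of stamped_crate, plain_crate below 0.01 m/s and distance of each of marker_jar, foil_roll, plier_can, running_pliers, steel_weight from where it was at the start of the episode below 0.03 m); the robot touches nothing.
It fails at once if a crate is lifted off its near edge or carried (height (world z) of any of stamped_crate_near_edge, plain_crate_near_edge above 0.025 m).
It fails at once if a crate is tipped right over (angle between any of stamped_crate, plain_crate's own z axis and vertical above 1.4 rad).
It fails at once if a crate is dropped or flung instead of eased down (angular speed of any of stamped_crate, plain_crate above 4 rad/s).
It fails at once if a crate is gripped or squeezed by the fingers (contact force between the fingers and stamped_crate above 35 N or contact force between the fingers and plain_crate above 35 N).
It fails at once if the plain crate is pushed away from its place or a bystander is pushed about (distance of plain_crate from where it was at the start of the episode above 0.1 m or distance of any of marker_jar, foil_roll, plier_can, running_pliers, steel_weight from where it was at the start of the episode above 0.03 m).
It also fails if it takes over 72 s, if anything falls off the work surface, if the arm or the gripper's body presses on something with over 40 N, if the wrist force passes 120 N, or if a joint passes its speed limit or range.

### The arm

A 6-joint arm with a two-finger parallel gripper is mounted at the origin on the work surface. World frame = base frame: x ahead of the robot, y to its left, z up, the work surface at z = 0. Lengths are in mm, angles in rad, forces in N, time in s.
With the tool pointing down it reaches from about 400 to 925 mm from the base axis. Payload 12.5 kg.
Tool frame: the origin (TCP) lies on the front face of the gripper's body, between the roots of the fingers; the fingertips stand 78 mm ahead of it and the grasp point (between the pads) lies 59 mm ahead of it (env.nose_length is the distance from the TCP to the fingertips, in mm); z points along the fingers, y is the line along which they close (so a half turn about z gives the same grasp; the last joint's range is limited). The gripper opens to 95 mm and grips with 3 to 60 N. Pads are 20 mm wide; open, the fingers measure 119 mm over their backs; the gripper's body (75 mm by 180 mm) begins 59 mm behind the grasp point.
Start: joints at [-1.33, 0.491, 1.559, -0, 1.092, -0.106], TCP at [212.453, -587.794, 292.261] pointing down, gripper open.
Joint ranges: [-3.1, 3.1], [-0.84, 2.19], [0.05, 2.79], [-1.13, 4.28], [0.06, 2.93], [-2.69, 2.69]. Speed limits (rad/s): [2.22, 2.22, 2.79, 3.14, 3.14, 3.14].

### API

Orientations are given as [roll, pitch, yaw] about the fixed x, y, z axes, in that order (R = Rz(yaw) Ry(pitch) Rx(roll)).
In Python, from cell import env gives the robot as it stands.
- The arm moves only by the tool jog_arm, never from a script. Its argument "motion" is a list of rows, each a list of 7 numbers: the turn, a rotation vector about the tool's x, y, z in degrees, then the shift along the tool's x, y, z in mm, then the finger opening in mm, from 0 to 95.1. In form: [[wx, wy, wz, x, y, z, hand], ...]. A call has 1 to 10 rows; each row shifts and turns the commanded pose from where the row before left it, along the tool's axes as they then stand; what a row does not reach is not made up. A row lasts 1/8 s, in which the tool goes at most 62.5 mm and 10.7 degrees, less where a joint would pass 70% of its speed; a pose out of reach is approached as far as the arm can. A call is refused whole if a number of a shift passes 62.5 or a number of a turn 10.7, either way. A call with a gripper value outside its range is refused whole. The fingers move at their own pace and stop on an object; the grip force is fixed at half the most. Time passes only in rows, so rows that do not move let the fingers close. It gives the time, the measured TCP pose, the force, the opening and the grip force at its end, in the units of the state.
- env.state(): the state, without advancing time (a new reading comes with each control period).
- env.read_camera(name): name is "scene" or "top" or "wrist"; returns a dict with "color" (480x640x3 uint8, red, green, blue), "z_map" (480x640 float32, mm along the optical axis (not along the pixel's ray), 0 where there is no reading), "camera_matrix" (3x3 intrinsics, pixels), "world_to_cam" (4x4, takes a point from world to camera coordinates). Camera axes: x right, y up, looking along -z (the intrinsics and any distortion apply to the point x, -y, -z); pixel columns grow to the right and rows downward; lengths in mm; the calibration is good to about 2 mm. A picture is of the moment at which its call begins.
- env.job_done(): hands the job in; it is judged then, once.
Trained networks look in the newest picture that a camera, given by its name, has taken for a name from the list of things; names that differ only in an ending like _2 or _b are one class to them, and where a whole thing is asked for, a point or a joint stands for the part that bears it (a point fixed in the world has none). Each returns a list of dicts, best first, with "score" (0 to 1); they miss things now and then, are a little off and sometimes report something else, mostly with a low value. They report only what shows in the picture. A call takes as long as a camera call. They do not tell look-alikes from the thing itself.
- env.recognise(camera, thing): "location" ([column, row] in pixels, amid what is visible of it).
The state is a dict: "t": time; "joints": joint angles; "qvel": joint speeds; "tau": joint torques, N m; "eef_pos": TCP position; "tcp_rot": TCP orientation; "ft_force": force on the tool from outside, world axes, zero at the start; "moment": the same for the moment, N m; "opening": opening from 0.0 (shut) to 1.0 (fully open); "grip_force": force on a finger pad.
Only numpy, scipy, OpenCV 4.12 (cv2) and the standard library are available. Lean on these libraries where they do the work, as an engineer would, in place of code of your own. Each camera call takes 0.05 s, during which the arm holds its last target. There are 200 camera calls.

## Working session

There is one attempt and no reset: what is moved stays moved. The work goes in short steps, Python scripts to look and compute and a tool call to move; the robot and the scene stay as the last step left them, time stands still between calls to the robot, and variables do not carry over. Pictures are saved under pics/ and viewed, at most 10 in all, crops included, and the job is handed in when it is done.

Besides the shell and the picture viewer there is one more tool, called in YAML: its name, and indented under it one key for each argument. jog_arm: Moves the arm, as the interface text tells. Its arguments: {"type":"object","properties":{"motion":{"type":"array"}},"required":["motion"]}

```bash
mkdir -p pics; cat > h.py <<'E'
import numpy as np, cv2
from cell import env
def world(im,uv=None):
    K=im["camera_matrix"];T=np.linalg.inv(im["world_to_cam"])
    z=im["z_map"];v,u=np.mgrid[0:z.shape[0],0:z.shape[1]]
    x=(u-K[0,2])/K[0,0]*z;y=(v-K[1,2])/K[1,1]*z
    P=np.stack([x,-y,-z,np.ones_like(z)],-1)@T.T
    P=P[...,:3];P[z<=0]=np.nan
    return P
def save(im,name,box=None,s=1):
    c=im["color"]
    if box: c=c[box[1]:box[3],box[0]:box[2]]
    c=cv2.resize(c,None,fx=s,fy=s,interpolation=cv2.INTER_CUBIC)
    cv2.imwrite("pics/"+name,c[...,::-1])
E
python3 - <<'E'
from h import *
print(env.state())
for n in("top","scene"):
    im=env.read_camera(n);save(im,n+"1.png");P=world(im)
    np.savez(n+"1.npz",P=P,c=im["color"])
    for t in["stamped_crate","plain_crate","batten","lane","marker_jar","foil_roll","plier_can","running_pliers","steel_weight"]:
        for d in env.recognise(n,t)[:4]:
            u,v=map(int,d["location"]);print(n,t,round(d["score"],2),u,v,P[v,u].round())
E
```

```text
{'t': 0.0, 'joints': array([-1.32960600e+00,  4.91575371e-01,  1.55944379e+00, -1.14812518e-07,
        1.09172257e+00, -1.05584083e-01]), 'qvel': array([-0.00032469,  0.00101832, -0.00165592,  0.00102452,  0.00156728,
       -0.00065039]), 'tau': array([ 1.65268430e-03, -6.12645721e+01, -2.58181679e+01,  6.92602526e-02,
        4.82395291e-02, -1.26359155e-04]), 'eef_pos': array([ 212.40891188, -587.63040624,  291.65383216]), 'tcp_rot': array([-3.14044997e+00, -1.20997237e-04,  3.46774394e-01]), 'ft_force': array([-0.10083478, -1.00333302,  0.10446682]), 'moment': array([-0.00414143,  0.03981291, -0.01407673]), 'grip_force': 0.0, 'opening': 1.0005541197790317}
top stamped_crate 0.71 344 228 [ 496. -123.   13.]
top stamped_crate 0.71 492 224 [ 496. -577.   10.]
top plain_crate 0.97 237 173 [680. 203.  17.]
top plain_crate 0.76 245 239 [470. 179.  15.]
top plain_crate 0.64 203 326 [212. 306.   7.]
top batten 0.84 296 261 [400.  26.   6.]
top lane 0.97 308 205 [574. -15.   4.]
top marker_jar 0.93 293 229 [487.  31.  62.]
top foil_roll 0.6 191 235 [481. 336.  49.]
top foil_roll 0.51 289 189 [632.  44. -13.]
top plier_can 0.95 154 271 [360. 414. 152.]
top running_pliers 0.69 471 281 [ 323. -501.    3.]
top steel_weight 0.78 193 237 [475. 331.  47.]
scene stamped_crate 0.84 89 246 [ 518. -549.   65.]
scene stamped_crate 0.74 277 255 [ 515. -120.   63.]
scene stamped_crate 0.7 224 206 [ 307. -283.   68.]
scene plain_crate 0.92 408 256 [417. 185.  13.]
scene plain_crate 0.71 428 319 [704. 193.  60.]
scene plain_crate 0.67 443 207 [154. 305.  11.]
scene batten 0.81 355 251 [400.  57.   9.]
scene lane 0.56 307 354 [757. -33.   2.]
scene marker_jar 0.61 342 255 [522.  25.  76.]
scene foil_roll 0.65 343 312 [626.  32.   1.]
scene plier_can 0.75 514 221 [405. 417. 115.]
scene running_pliers 0.78 148 231 [ 358. -475.   13.]
scene steel_weight 0.71 481 271 [493. 339.  32.]
```

```bash
python3 - <<'E'
import cv2
a=cv2.imread("pics/top1.png");b=cv2.imread("pics/scene1.png")
a=cv2.resize(a[120:360,120:540],(800,457));cv2.imwrite("pics/a.png",a)
E
```

```text
(no output)
```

View pics/a.png

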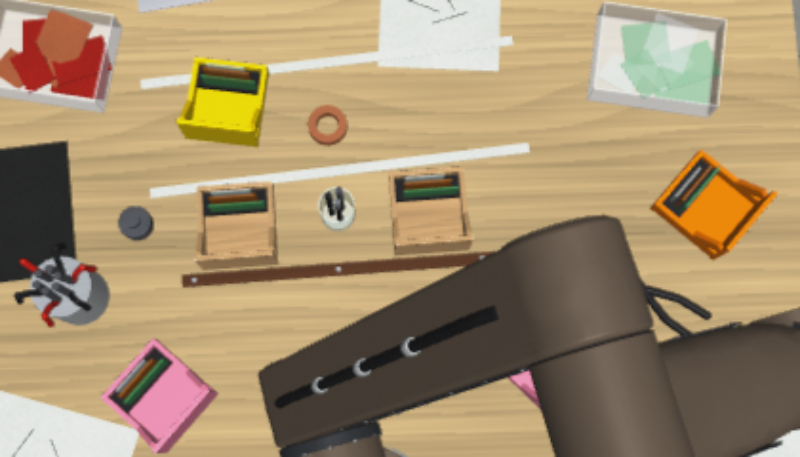

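View pics/scene1.png

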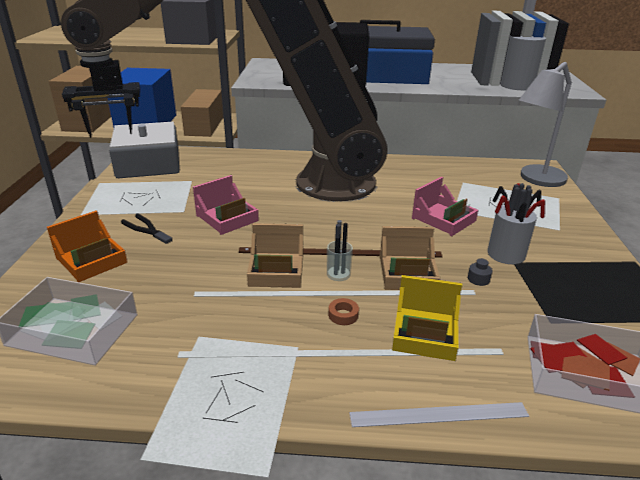

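The top view shows plywood crates at (236,225) on the left and (430,208) on the right. The jar is between them at (336,208), the batten below, and the lane strips above, turned about 5°. Look-alikes are yellow (225,100, in the lane), orange (715,205), pink (160,395) and pink (525,385, mostly hidden). I'm choosing the two plywood ones behind the batten.

```bash
python3 - <<'E'
from h import *
for n in("top1","scene1"):
    d=np.load(n+".npz");P=d["P"];c=d["c"].astype(int)
    x,y,z=P[...,0],P[...,1],P[...,2]
    for nm,yc in(("L",183),("R",-125)):
        b=(abs(y-yc)<85)&(x>395)&(x<585)
        m=b&(z>80)&(z<100)&(x<480)
        q=P[m]
        if len(q)>5:
            r=cv2.minAreaRect(q[:,:2].astype(np.float32));print(n,nm,"wall",len(q),q.mean(0).round(),r)
        m=b&(z>18)
        q=P[m];r=cv2.minAreaRect(q[:,:2].astype(np.float32));print(n,nm,"all",len(q),r,np.percentile(q[:,2],[1,50,99]).round())
    w=(c.min(-1)>190)&(abs(z)<15)&(abs(y)<330)&(x>530)&(x<830)
    k,l,s,cc=cv2.connectedComponentsWithStats(w.astype(np.uint8))
    for i in range(1,k):
        if s[i,4]>60: print(n,"tape",s[i],cv2.minAreaRect(P[l==i][:,:2].astype(np.float32)),P[l==i][:,2].mean())
    w=(c[...,0]<120)&(c[...,0]>c[...,2]+25)&(z<25)&(x>360)&(x<440)&(abs(y)<330)
    q=P[w];print(n,"batten",len(q),cv2.fitLine(q[:,:2].astype(np.float32),cv2.DIST_HUBER,0,.01,.01).ravel(),q.min(0),q.max(0))
    for nm,(a,b) in dict(yellow=(690,200),foil=(635,40),jar=(490,28),weight=(478,335)).items():
        m=(abs(x-a)<75)&(abs(y-b)<75)&(z>8)
        if nm=="yellow": m&=(c[...,2]<60)&(c[...,0]>120)
        if nm=="foil": m&=(abs(y-b)<55)&(c[...,0]>c[...,2]+60)
        if nm=="jar": m=(abs(x-a)<40)&(abs(y-b)<40)&(z>30)
        if nm=="weight": m=(abs(x-a)<40)&(abs(y-b)<40)&(z>15)
        q=P[m]
        if len(q): print(n,nm,len(q),cv2.minAreaRect(q[:,:2].astype(np.float32)),q[:,2].max().round())
E
```

```text
top1 L wall 138 [411. 177.  89.] ((411.3785400390625, 177.52716064453125), (10.764050483703613, 119.82115936279297), 1.4827635288238525)
top1 L all 1116 ((466.3047180175781, 180.51788330078125), (145.13063049316406, 122.0514144897461), 2.932997941970825) [18. 41. 95.]
top1 R wall 136 [ 426. -129.   89.] ((426.1112060546875, -127.72882080078125), (10.68631362915039, 119.42803192138672), 1.6036739349365234)
top1 R all 1063 ((476.6259765625, -125.90475463867188), (154.46511840820312, 120.35810089111328), 2.604423999786377) [18. 41. 96.]
top1 tape [ 261  125  128   34 2114] ((779.533447265625, -72.62287902832031), (403.8388977050781, 105.22003173828125), 89.17328643798828) 1.5780116326357527
top1 tape [198 159  22   7 104] ((723.0079345703125, 294.2290954589844), (19.216527938842773, 67.88055419921875), 7.196237087249756) 2.4015239455035817
top1 tape [199 195 199  28 873] ((563.4251708984375, 15.6448974609375), (19.786231994628906, 618.8778076171875), 5.470536708831787) 2.2416212385943726
top1 batten 919 [ 4.7872197e-02 -9.9885345e-01  3.9888193e+02  3.0817177e+01] [ 378.70862525 -256.85
[... 1673 characters left out ...]
33789), 89.99592590332031) 1.2552884672318398
scene1 batten 693 [ 4.4926971e-02 -9.9899030e-01  4.1827527e+02  3.6545135e+01] [ 375.46490775 -231.86943778   -1.19208388] [438.71946407 329.18493038  24.95297168]
scene1 yellow 1136 ((678.9230346679688, 196.1574249267578), (118.78233337402344, 133.85894775390625), 80.95732116699219) 93.0
scene1 foil 311 ((636.4887084960938, 32.9920654296875), (60.74471664428711, 61.739280700683594), 78.5003890991211) 26.0
scene1 jar 893 ((490.2679443359375, 18.75167465209961), (60.2774772644043, 57.625022888183594), 30.84937858581543) 141.0
scene1 weight 405 ((486.5090637207031, 339.92083740234375), (50.6824836730957, 44.62810134887695), 68.92269134521484) 54.0
```

jog_arm:
  motion:
    - [0,0,8.6,0,0,0,0]
    - [0,0,8.6,0,0,0,0]
    - [0,0,0,47,-37,0,0]
    - [0,0,0,47,-37,0,0]
    - [0,0,0,47,-37,0,0]
    - [0,0,0,48,-38,0,0]
    - [0,0,0,48,-38,0,0]

```text
t: 1.88
eef_pos: [441.8, -388.6, 292.4]
tcp_rot: [3.141, -0.0, 0.046]
ft_force: [0.9, -0.4, 0.1]
opening: 0.315
grip_force: 0.0
```

jog_arm:
  motion:
    - [0,0,0,3,-57,0,0]
    - [0,0,0,3,-57,0,0]
    - [0,0,0,3,-57,0,0]
    - [0,0,0,3,-57,0,0]
    - [0,0,0,3,-57,0,0]
    - [0,0,0,3,-57,0,0]
    - [0,0,0,3,-57,0,0]
    - [0,0,0,2,-56,0,0]
    - [0,0,0,2,-56,0,0]
    - [0,0,0,2,-56,0,0]

```text
t: 3.12
eef_pos: [440.8, 179.6, 292.5]
tcp_rot: [-3.142, -0.001, 0.047]
ft_force: [1.2, -0.8, 0.2]
opening: 0.004
grip_force: 0.0
```

jog_arm:
  motion:
    - [0,0,0,0,0,40,0]
    - [0,0,0,0,0,40,0]
    - [0,0,0,0,0,40,0]
    - [0,0,0,0,0,26,0]
    - [0,0,0,0,0,0,0]

```text
t: 3.75
eef_pos: [440.6, 177.6, 145.0]
tcp_rot: [3.141, 0.003, 0.047]
ft_force: [0.7, -0.1, -0.0]
opening: 0.007
grip_force: 0.0
```

```bash
python3 - <<'E'
from h import *
s=env.state();print(s["joints"].round(4),s["eef_pos"].round(1),s["tcp_rot"].round(3),s["ft_force"].round(1))
save(env.read_camera("scene"),"b.png",(330,160,530,310),4)
E
```

```text
[ 2.4390e-01  5.0960e-01  2.0638e+00 -2.0000e-04  5.7130e-01  1.7683e+00] [440.6 177.6 145. ] [3.141e+00 3.000e-03 4.700e-02] [ 0.7 -0.1 -0. ]
```

View pics/b.png

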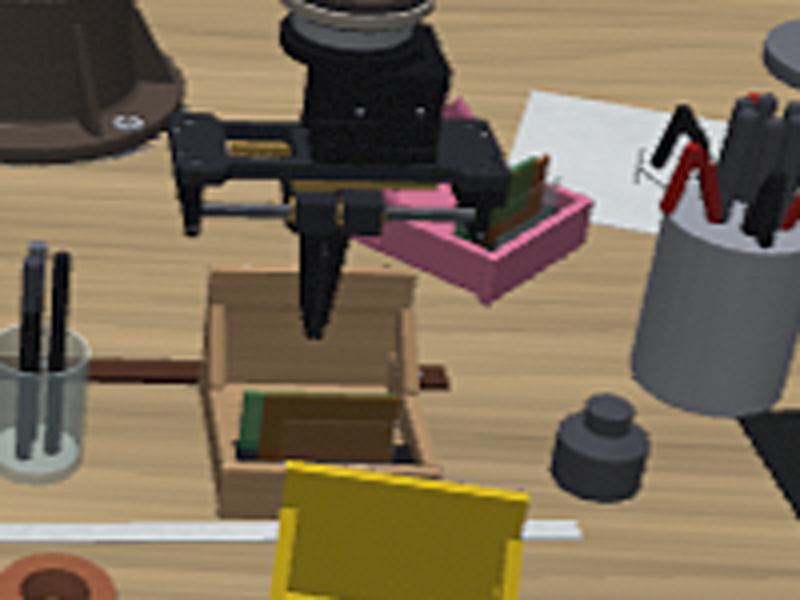

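The crop shows the closed fingertips at (315,335), inside the left crate just off its back wall. The jar, at (40,380), is clear. I'll try a small sideways lean to see how the wrist joints respond.

jog_arm:
  motion:
    - [5,0,0,0,7,0,0]
    - [0,0,0,0,0,0,0]

```text
t: 4.05
eef_pos: [441.9, 170.1, 147.5]
tcp_rot: [-3.054, -0.002, 0.045]
ft_force: [0.6, -0.5, 0.2]
opening: 0.004
grip_force: 0.0
```

```bash
python3 - <<'E'
from h import *
s=env.state();print(s["joints"].round(4),s["eef_pos"].round(1),s["tcp_rot"].round(4),s["ft_force"].round(1))
E
```

```text
[0.1922 0.4994 2.0806 0.1644 0.5529 1.5784] [441.9 170.1 147.5] [-3.0543e+00 -1.9000e-03  4.4900e-02] [ 0.6 -0.5  0.2]
```

```bash
cat >> h.py <<'E'
from scipy.spatial.transform import Rotation as Ro
N=78.
def pose():
    s=env.state();return s["eef_pos"],Ro.from_euler("xyz",s["tcp_rot"])
def tip():
    p,R=pose();return p+R.apply([0,0,N])
def rows(way,p=None,R=None):
    """way: list of (tip displacement world, tool turn deg) per row"""
    if p is None:p,R=pose()
    for d,w in way:
        t=p+R.apply([0,0,N])+d; R2=R*Ro.from_rotvec(w,degrees=True)
        p2=t-R2.apply([0,0,N]); sh=R.inv().apply(p2-p)
        print(list(np.round(w,1)),list(np.round(sh,1)));p,R=p2,R2
    print("end",p.round(1),(p+R.apply([0,0,N])).round(1));return p,R
def arc(th,a=8.,h=78.,yaw=.047):
    th=np.radians(th);x=a*np.cos(th)-h*np.sin(th);z=a*np.sin(th)+h*np.cos(th)
    return np.array([x*np.cos(yaw),x*np.sin(yaw),z])
def arcrows(ths,wys,h=78.,yaw=.047,a=8.):
    return rows([(arc(b,a,h,yaw)-arc(c,a,h,yaw),[0,w,0]) for c,b,w in zip(ths[:-1],ths[1:],wys)])
E
python3 - <<'E'
from h import *
print(tip())
rows([([0,0,4],[5,0,0]),([0,0,4],[5,0,0]),([-8,0,0],[0,0,0]),([-4,0,0],[0,0,0])])
E
```

```text
[441.73787252 176.9359219   69.76299952]
[np.int64(5), np.int64(0), np.int64(0)] [np.float64(0.0), np.float64(6.4), np.float64(-3.7)]
[np.int64(5), np.int64(0), np.int64(0)] [np.float64(0.0), np.float64(6.1), np.float64(-3.6)]
[np.int64(0), np.int64(0), np.int64(0)] [np.float64(-8.0), np.float64(-0.4), np.float64(0.1)]
[np.int64(0), np.int64(0), np.int64(0)] [np.float64(-4.0), np.float64(-0.2), np.float64(0.0)]
end [430.5 156.8 153.1] [429.7 176.9  77.8]
```

jog_arm:
  motion:
    - [5,0,0,0,6.4,-3.7,0]
    - [5,0,0,0,6.1,-3.6,0]
    - [0,0,0,-8,0,0,0]
    - [0,0,0,-4,0,0,0]
    - [0,0,0,0,0,0,0]

```text
t: 4.68
eef_pos: [429.6, 157.3, 152.0]
tcp_rot: [-2.881, 0.0, 0.048]
ft_force: [-0.1, -0.6, 0.3]
opening: 0.006
grip_force: 0.0
```

jog_arm:
  motion:
    - [0,0,0,-3,0,0,0]
    - [0,0,0,-3,0,0,0]
    - [0,0,0,-1,0,0,0]
    - [0,0,0,0,0,0,0]

```text
t: 5.18
eef_pos: [423.1, 156.5, 151.9]
tcp_rot: [-2.88, -0.0, 0.046]
ft_force: [1.9, 0.1, 0.2]
opening: 0.004
grip_force: 1.2
```

```bash
python3 - <<'E'
from h import *
s=env.state();print(s["joints"].round(3),s["ft_force"].round(1),tip())
E
```

```text
[0.094 0.475 2.151 0.507 0.561 1.18 ] [1.9 0.1 0.2] [422.22098025 176.6586752   76.51616872]
```

```bash
python3 - <<'E' | sed 's/np.float64(\([^)]*\))/\1/g;s/np.int64(\([^)]*\))/\1/g'
from h import *
p,R=rows([([-6,0,0],[0,0,0])])
t=[0,4,8,12,16,20,24,28,32,36,40]
arcrows(t,[0,0,0,0,0,1.5,1.5,1.5,1.5,1.5])
E
```

```text
[0, 0, 0] [-6.0, -0.3, 0.1]
end [417.1 156.5 151.9] [416.2 176.7  76.5]
[0, 0, 0] [-5.5, -0.1, -0.4]
[0, 0, 0] [-5.5, 0.0, 0.0]
[0, 0, 0] [-5.5, 0.1, 0.4]
[0, 0, 0] [-5.4, 0.2, 0.7]
[0, 0, 0] [-5.4, 0.3, 1.1]
[0.0, 1.5, 0.0] [-7.3, 0.4, 1.5]
[0.0, 1.5, 0.0] [-7.2, 0.5, 1.7]
[0.0, 1.5, 0.0] [-7.1, 0.6, 1.9]
[0.0, 1.5, 0.0] [-7.0, 0.7, 2.1]
[0.0, 1.5, 0.0] [-6.9, 0.8, 2.3]
end [361.  153.8 138.1] [370.3 174.2  63.4]
```

jog_arm:
  motion:
    - [0,0,0,-6,-0.3,0.1,0]
    - [0,0,0,-5.5,0,-0.4,0]
    - [0,0,0,-5.5,0,0,0]
    - [0,0,0,-5.5,0.1,0.4,0]
    - [0,0,0,-5.4,0.2,0.7,0]
    - [0,0,0,-5.4,0.3,1.1,0]

```text
t: 5.92
eef_pos: [389.4, 155.1, 149.8]
tcp_rot: [-2.88, -0.0, 0.047]
ft_force: [3.2, 0.1, -1.6]
opening: 0.004
grip_force: 1.7
```

```bash
cat >> h.py <<'E'
def tilt(yc,xr=(330,640),cam="scene",name=None,box=None,s=4):
    """angle of the crate from its back wall / side points and foot"""
    im=env.read_camera(cam);P=world(im);c=im["color"].astype(int)
    m=(abs(P[...,1]-yc)<66)&(P[...,0]>xr[0])&(P[...,0]<xr[1])&(P[...,2]>9)&(c[...,0]>90)&(c[...,0]-c[...,2]>25)&(c[...,0]-c[...,2]<110)&(c[...,1]>60)
    if name: save(im,name,box,s)
    return P[m],c[m],im
E
python3 - <<'E'
from h import *
s=env.state();print(s["joints"].round(3),s["ft_force"].round(1),tip())
q,c,im=tilt(178,name="c.png",box=(330,160,530,310))
E
```

```text
[0.098 0.451 2.229 0.554 0.513 1.13 ] [ 3.2  0.1 -1.6] [388.44082824 175.29763678  74.50436159]
```

View pics/c.png

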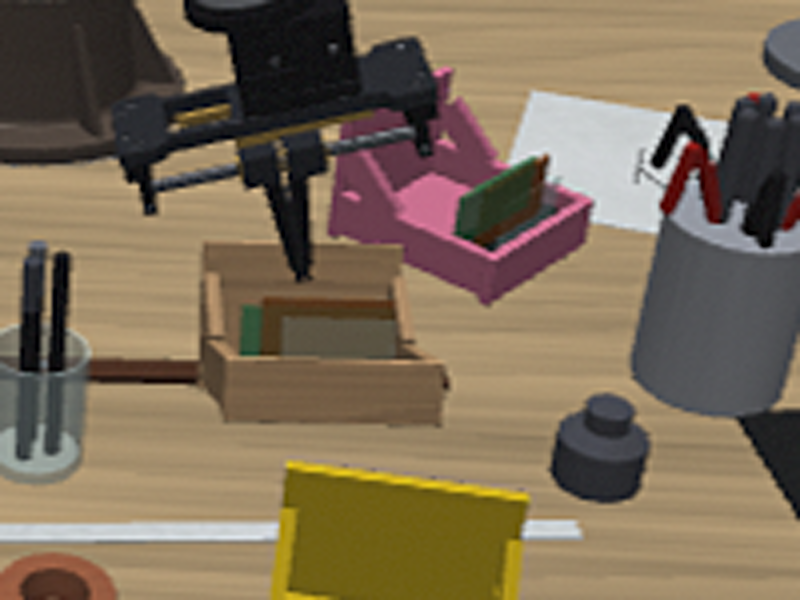

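The crate is tipping cleanly on the batten, about 20° so far, with the fingertip at (302,275) on its back wall.

jog_arm:
  motion:
    - [0,1.5,0,-7.3,0.4,1.5,0]
    - [0,1.5,0,-7.2,0.5,1.7,0]
    - [0,1.5,0,-7.1,0.6,1.9,0]
    - [0,1.5,0,-7.0,0.7,2.1,0]
    - [0,1.5,0,-6.9,0.8,2.3,0]
    - [0,0,0,0,0,0,0]

```text
t: 6.72
eef_pos: [353.9, 153.6, 138.1]
tcp_rot: [-2.877, -0.124, 0.013]
ft_force: [1.0, -0.4, 1.6]
opening: 0.001
grip_force: 1.1
```

```bash
cat >> h.py <<'E'
def angle(yc,xfoot):
    """crate tilt from planes seen by scene camera (front face / underside), by normals"""
    im=env.read_camera("scene");P=world(im)
    G=cv2.GaussianBlur(np.nan_to_num(P),(0,0),1.0)
    n=np.cross(np.roll(G,-2,1)-np.roll(G,2,1),np.roll(G,-2,0)-np.roll(G,2,0));n/=np.linalg.norm(n,axis=-1,keepdims=True)+1e-9
    n*=np.where(n[...,:1]<0,-1,1)
    x,y,z=np.moveaxis(P,-1,0)
    m=(abs(y-yc)<55)&(z>8)&(z<190)&(x>xfoot-5)&(x<xfoot+150)
    # outermost surfaces: bin normals in the x-z plane
    a=np.degrees(np.arctan2(n[...,2],n[...,0]))
    ok=m&(abs(n[...,1])<.2)
    h,e=np.histogram(a[ok],bins=np.arange(-90,91,5))
    return dict((int(k),int(v)) for k,v in zip(e,h) if v>40),P[ok],a[ok],im
E
python3 - <<'E'
from h import *
s=env.state();print(s["joints"].round(3),s["ft_force"].round(1),tip(),s["eef_pos"])
h,q,a,im=angle(177,402);print(h)
for lo in range(-70,80,10):
    k=(a>=lo)&(a<lo+10)
    if k.sum()>60: print(lo,k.sum(),np.median(a[k]),q[k].min(0).round(),q[k].max(0).round())
E
```

```text
[0.109 0.441 2.376 0.975 0.305 0.717] [ 1.  -0.4  1.6] [363.00318106 174.09880615  63.353696  ] [353.92709606 153.60455912 138.06387282]
{-90: 56, -65: 51, -50: 95, -45: 298, -40: 88, -35: 45, 40: 86, 45: 170, 50: 96, 85: 48}
-70 91 -64.39638069402407 [423. 126.  56.] [476. 232. 126.]
-50 393 -43.09820717470008 [408. 123.  10.] [496. 230. 100.]
-40 133 -36.4803748287431 [403. 124.   9.] [497. 230. 102.]
40 256 46.22916452530832 [444. 127. 101.] [493. 231. 121.]
50 127 52.82272822808292 [445. 133.  56.] [491. 230. 121.]
```

```bash
python3 - <<'E' | sed 's/np.float64(\([^)]*\))/\1/g;s/np.int64(\([^)]*\))/\1/g'
from h import *
arcrows([47,50,53,56,58.5,60.5],[1]*5,h=76,a=15)
E
```

```text
[0, 1, 0] [-4.9, 0.6, 2.0]
[0, 1, 0] [-4.8, 0.7, 2.1]
[0, 1, 0] [-4.7, 0.7, 2.2]
[0, 1, 0] [-4.1, 0.6, 1.9]
[0, 1, 0] [-3.5, 0.5, 1.6]
end [334.4 153.  124.8] [350.2 173.5  51.2]
```

jog_arm:
  motion:
    - [0,1,0,-4.9,0.6,2.0,0]
    - [0,1,0,-4.8,0.7,2.1,0]
    - [0,1,0,-4.7,0.7,2.2,0]
    - [0,1,0,-4.1,0.6,1.9,0]
    - [0,0,0,0,0,0,0]

```text
t: 7.4
eef_pos: [337.8, 153.3, 126.9]
tcp_rot: [-2.874, -0.193, -0.006]
ft_force: [0.9, -0.5, 1.2]
opening: 0.008
grip_force: 0.7
```

```bash
python3 - <<'E'
from h import *
s=env.state();print(s["joints"].round(3),s["ft_force"].round(1),tip(),s["eef_pos"])
h,q,a,im=angle(177,402);print(h)
for lo in range(-70,80,10):
    k=(a>=lo)&(a<lo+10)
    if k.sum()>60: print(lo,k.sum(),np.median(a[k]),q[k].min(0).round(),q[k].max(0).round())
save(im,"d.png",(330,160,530,310),4)
E
```

```text
[0.118 0.465 2.455 1.582 0.242 0.114] [ 0.9 -0.5  1.2] [352.35948618 173.87735311  53.0918545 ] [337.81963674 153.30769123 126.91245995]
{-90: 41, -85: 57, -70: 59, -65: 45, -40: 124, -35: 515, -30: 241, -25: 50, 50: 58, 55: 117, 60: 68}
-70 104 -65.24764098521605 [400. 126.  28.] [471. 232. 134.]
-40 639 -31.51445233465582 [412. 124.  24.] [477. 229. 114.]
-30 291 -28.844881688529913 [405. 124.  11.] [478. 228. 118.]
-20 69 -14.651761631386545 [403. 122.   8.] [479. 229. 126.]
50 175 56.15361198152528 [406. 129.  11.] [473. 230. 129.]
60 94 62.598067223355685 [409. 133.  19.] [470. 227. 130.]
```

View pics/d.png

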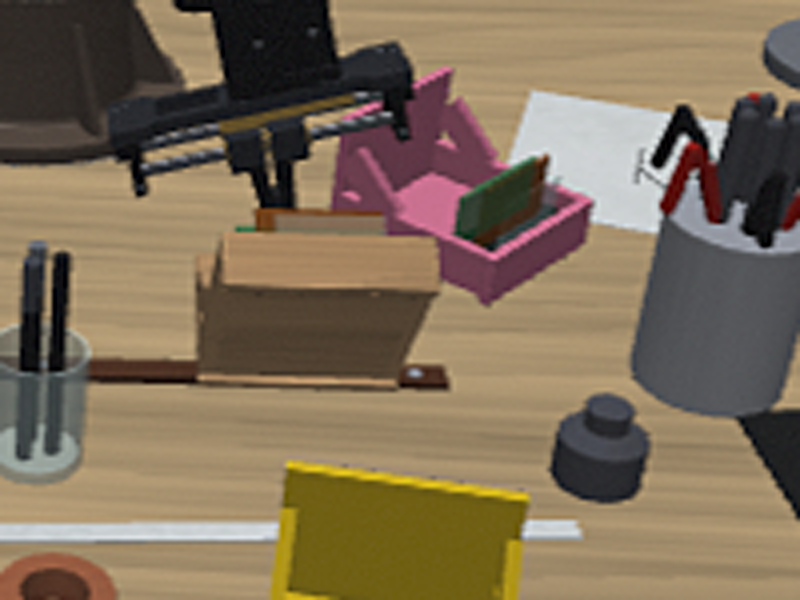

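The underside at (310,325) is blank, so the left crate is plain and the right one must be stamped. The tilt is about 59°, so I'll add a little, hold, and ease it down.

jog_arm:
  motion:
    - [0,1,0,-3.5,0.5,1.6,0]
    - [0,0,0,0,0,0,0]
    - [0,0,0,0,0,0,0]
    - [0,0,0,0,0,0,0]

```text
t: 7.95
eef_pos: [335.0, 153.1, 124.7]
tcp_rot: [-2.873, -0.211, -0.011]
ft_force: [-0.3, 0.6, 1.4]
opening: 0.004
grip_force: 0.6
```

```bash
python3 - <<'E' | sed 's/np.float64(\([^)]*\))/\1/g;s/np.int64(\([^)]*\))/\1/g'
from h import *
t=[60,57,54,50,46,42,38,34,30,26,22,18,14,10,7,4,2,0,-2]
arcrows(t,[-1]*7+[-1]*5+[-.5]+[0]*6,h=76,a=13)
E
```

```text
[0, -1, 0] [4.6, -0.8, -2.3]
[0, -1, 0] [4.7, -0.7, -2.2]
[0, -1, 0] [5.9, -0.9, -2.7]
[0, -1, 0] [6.1, -0.9, -2.5]
[0, -1, 0] [6.2, -0.8, -2.2]
[0, -1, 0] [6.3, -0.7, -2.0]
[0, -1, 0] [6.4, -0.6, -1.7]
[0, -1, 0] [6.5, -0.5, -1.5]
[0, -1, 0] [6.6, -0.4, -1.2]
[0, -1, 0] [6.6, -0.3, -0.9]
[0, -1, 0] [6.7, -0.2, -0.7]
[0, -1, 0] [6.7, -0.2, -0.4]
[0.0, -0.5, 0.0] [6.1, -0.1, -0.2]
[0, 0, 0] [4.0, 0.0, 0.1]
[0, 0, 0] [4.0, 0.1, 0.3]
[0, 0, 0] [2.7, 0.1, 0.3]
[0, 0, 0] [2.7, 0.1, 0.4]
[0, 0, 0] [2.6, 0.1, 0.5]
end [426.8 156.9 152.8] [425.8 177.1  77.4]
```

jog_arm:
  motion:
    - [0,-1,0,4.6,-0.8,-2.3,0]
    - [0,-1,0,4.7,-0.7,-2.2,0]
    - [0,-1,0,5.9,-0.9,-2.7,0]
    - [0,-1,0,6.1,-0.9,-2.5,0]
    - [0,-1,0,6.2,-0.8,-2.2,0]
    - [0,-1,0,6.3,-0.7,-2.0,0]
    - [0,-1,0,6.4,-0.6,-1.7,0]
    - [0,-1,0,6.5,-0.5,-1.5,0]
    - [0,-1,0,6.6,-0.4,-1.2,0]
    - [0,-1,0,6.6,-0.3,-0.9,0]

```text
t: 9.2
eef_pos: [391.9, 154.9, 152.8]
tcp_rot: [-2.881, -0.043, 0.035]
ft_force: [2.3, 0.5, 4.2]
opening: 0.002
grip_force: 1.8
```

jog_arm:
  motion:
    - [0,-1,0,6.7,-0.2,-0.7,0]
    - [0,-1,0,6.7,-0.2,-0.4,0]
    - [0,-0.5,0,6.1,-0.1,-0.2,0]
    - [0,0,0,4,0,0.1,0]
    - [0,0,0,4,0.1,0.3,0]
    - [0,0,0,3,0.1,0.3,0]
    - [0,0,0,3,0.1,0.4,0]
    - [0,0,0,3,0.1,0.5,0]
    - [0,0,0,4,0,0,0]
    - [0,0,0,4,0,0,0]

```text
t: 10.45
eef_pos: [435.2, 157.2, 152.3]
tcp_rot: [-2.88, 0.002, 0.047]
ft_force: [-0.4, -1.2, -0.8]
opening: 0.005
grip_force: 0.0
```

```bash
python3 - <<'E'
from h import *
s=env.state();print(s["joints"].round(3),s["ft_force"].round(1),tip(),s["eef_pos"],s["tcp_rot"])
for n in("scene",):
    im=env.read_camera(n);P=world(im);x,y,z=np.moveaxis(P,-1,0)
    m=(abs(y-178)<85)&(x>390)&(x<585)&(z>18)&(z<70)
    print(cv2.minAreaRect(P[m][:,:2].astype(np.float32)))
    m=(abs(y-178)<66)&(x<450)&(x>380)&(z>70)&(z<100)&(im["color"].min(-1)>70)
    print(P[m].mean(0),P[m][:,2].max())
E
```

```text
[0.093 0.485 2.122 0.492 0.58  1.197] [-0.4 -1.2 -0.8] [434.08515993 177.36616078  76.97512512] [435.16359616 157.20802352 152.31758644] [-2.87981101e+00  1.71857590e-03  4.70336748e-02]
((472.6778564453125, 179.61338806152344), (136.40460205078125, 121.32425689697266), 2.4530270099639893)
[413.07523456 178.60291415  87.65634525] 94.3357399951883
```

```bash
python3 - <<'E' | sed 's/np.float64(\([^)]*\))/\1/g;s/np.int64(\([^)]*\))/\1/g'
from h import *
w=[0,0,0]
rows([([0,0,55],w)]*2+[([3,-51,0],w)]*6+[([0,0,-54],w)]*2)
E
```

```text
[0, 0, 0] [-0.0, -14.2, -53.1]
[0, 0, 0] [-0.0, -14.2, -53.1]
[0, 0, 0] [0.6, 49.3, -13.2]
[0, 0, 0] [0.6, 49.3, -13.2]
[0, 0, 0] [0.6, 49.3, -13.2]
[0, 0, 0] [0.6, 49.3, -13.2]
[0, 0, 0] [0.6, 49.3, -13.2]
[0, 0, 0] [0.6, 49.3, -13.2]
[0, 0, 0] [0.0, 14.0, 52.2]
[0, 0, 0] [0.0, 14.0, 52.2]
end [ 453.8 -148.8  154.4] [ 452.8 -128.6   79.1]
```

jog_arm:
  motion:
    - [0,0,0,0,-14.2,-53.1,0]
    - [0,0,0,0,-14.2,-53.1,0]
    - [0,0,0,0.6,49.3,-13.2,0]
    - [0,0,0,0.6,49.3,-13.2,0]
    - [0,0,0,0.6,49.3,-13.2,0]
    - [0,0,0,0.6,49.3,-13.2,0]
    - [0,0,0,0.6,49.3,-13.2,0]
    - [0,0,0,0.6,49.3,-13.2,0]
    - [0,0,0,0,0,0,0]

```text
t: 11.62
eef_pos: [453.4, -151.2, 262.1]
tcp_rot: [-2.88, 0.0, 0.043]
ft_force: [-0.2, -0.5, -0.2]
opening: 0.001
grip_force: 0.0
```

```bash
python3 - <<'E'
from h import *
s=env.state();print(s["joints"].round(3),tip(),s["tcp_rot"])
E
```

```text
[-0.549  0.358  1.908  0.252  1.038  0.833] [ 452.47831784 -131.03419294  186.76666237] [-2.87983141e+00  4.69615094e-04  4.30554256e-02]
```

Now I'll descend into the right crate and ease back until the finger touches the wall.

jog_arm:
  motion:
    - [0,0,0,0,13,52.2,0]
    - [0,0,0,0,13,52.2,0]
    - [0,0,0,-5,0,0,0]
    - [0,0,0,-4,0,0,0]
    - [0,0,0,0,0,0,0]

```text
t: 12.25
eef_pos: [444.6, -147.2, 156.9]
tcp_rot: [-2.881, -0.003, 0.047]
ft_force: [0.3, -0.1, -0.8]
opening: 0.003
grip_force: 0.0
```

jog_arm:
  motion:
    - [0,0,0,-3,0,0,0]
    - [0,0,0,-3,0,0,0]
    - [0,0,0,-1,0,0,0]
    - [0,0,0,0,0,0,0]

```text
t: 12.75
eef_pos: [437.6, -147.7, 155.2]
tcp_rot: [-2.88, -0.001, 0.046]
ft_force: [2.8, -0.5, 3.4]
opening: 0.003
grip_force: 1.6
```

```bash
python3 - <<'E' | sed 's/np.float64(\([^)]*\))/\1/g;s/np.int64(\([^)]*\))/\1/g'
from h import *
s=env.state();print(s["joints"].round(3),s["ft_force"].round(1),tip())
t=[0,5,10,15,20,25,29,33,37,41]
arcrows(t,[0,0,0,0,1.5,1.5,1.5,1.5,1.5])
E
```

```text
[-0.56   0.509  2.046  0.313  0.762  0.718] [ 2.8 -0.5  3.4] [ 436.69392574 -127.54138765   79.8018482 ]
[0, 0, 0] [-6.8, -0.1, -0.4]
[0, 0, 0] [-6.8, 0.1, 0.2]
[0, 0, 0] [-6.8, 0.2, 0.8]
[0, 0, 0] [-6.7, 0.4, 1.3]
[0.0, 1.5, 0.0] [-8.6, 0.5, 1.9]
[0.0, 1.5, 0.0] [-7.2, 0.5, 1.8]
[0.0, 1.5, 0.0] [-7.1, 0.6, 2.0]
[0.0, 1.5, 0.0] [-7.0, 0.7, 2.2]
[0.0, 1.5, 0.0] [-6.9, 0.8, 2.4]
end [ 374.3 -150.5  140.6] [ 383.6 -130.    65.9]
```

jog_arm:
  motion:
    - [0,0,0,-5,0,0,0]
    - [0,0,0,-5.6,0,-0.4,0]
    - [0,0,0,-6,0.1,0.2,0]
    - [0,0,0,-6.8,0.2,0.8,0]
    - [0,0,0,-6.7,0.4,1.3,0]
    - [0,1.5,0,-8.6,0.5,1.9,0]
    - [0,1.5,0,-7.2,0.5,1.8,0]
    - [0,1.5,0,-7.1,0.6,2.0,0]
    - [0,1.5,0,-7,0.7,2.2,0]
    - [0,0,0,0,0,0,0]

```text
t: 14.0
eef_pos: [377.0, -150.2, 143.6]
tcp_rot: [-2.878, -0.1, 0.019]
ft_force: [1.8, 1.1, 1.8]
opening: 0.004
grip_force: 0.9
```

```bash
python3 - <<'E' | sed 's/np.float64(\([^)]*\))/\1/g;s/np.int64(\([^)]*\))/\1/g'
from h import *
s=env.state();print(s["joints"].round(3),s["ft_force"].round(1),tip())
h,q,a,im=angle(-129,415);print(h)
for lo in range(-70,80,10):
    k=(a>=lo)&(a<lo+10)
    if k.sum()>90: print(lo,k.sum(),np.median(a[k]),q[k].min(0).round(),q[k].max(0).round())
E
```

```text
[-0.671  0.472  2.221  0.484  0.599  0.445] [1.8 1.1 1.8] [ 384.14846851 -129.74040546   68.65872747]
{-90: 57, -70: 47, -55: 87, -50: 141, -45: 52, 30: 44, 35: 83, 40: 94, 45: 87, 50: 41, 85: 45}
-60 99 -50.82725303621408 [ 411. -178.   34.] [485. -74. 156.]
-50 193 -47.06825135734245 [ 411. -184.    9.] [524. -75. 156.]
30 127 36.82371249328856 [ 412. -175.   63.] [517. -75. 166.]
40 181 44.7501640570778 [ 412. -176.   91.] [515. -75. 166.]
```

```bash
python3 - <<'E' | sed 's/np.float64(\([^)]*\))/\1/g;s/np.int64(\([^)]*\))/\1/g'
from h import *
arcrows([42,45.5,49,52,55,57.5,60],[1.2]*6,h=76,a=15)
E
```

```text
[0.0, 1.2, 0.0] [-5.9, 0.7, 2.1]
[0.0, 1.2, 0.0] [-5.8, 0.7, 2.2]
[0.0, 1.2, 0.0] [-5.1, 0.7, 2.0]
[0.0, 1.2, 0.0] [-5.0, 0.7, 2.1]
[0.0, 1.2, 0.0] [-4.4, 0.6, 1.8]
[0.0, 1.2, 0.0] [-4.4, 0.6, 1.9]
end [ 349.2 -151.2  126.6] [ 366.  -130.7   53.2]
```

jog_arm:
  motion:
    - [0,1.2,0,-5.9,0.7,2.1,0]
    - [0,1.2,0,-5.8,0.7,2.2,0]
    - [0,1.2,0,-5.1,0.7,2.0,0]
    - [0,1.2,0,-5.0,0.7,2.1,0]
    - [0,1.2,0,-4.4,0.6,1.8,0]
    - [0,0.7,0,-3,0.5,1.4,0]
    - [0,0,0,0,0,0,0]
    - [0,0,0,0,0,0,0]

```text
t: 15.05
eef_pos: [350.9, -151.2, 127.4]
tcp_rot: [-2.873, -0.214, -0.011]
ft_force: [0.5, 1.0, 1.0]
opening: 0.005
grip_force: 0.5
```

```bash
python3 - <<'E' | sed 's/np.float64(\([^)]*\))/\1/g;s/np.int64(\([^)]*\))/\1/g'
from h import *
s=env.state();print(s["joints"].round(3),s["ft_force"].round(1),tip(),s["eef_pos"])
h,q,a,im=angle(-129,415);print(h)
for lo in range(-70,80,10):
    k=(a>=lo)&(a<lo+10)
    if k.sum()>60: print(lo,k.sum(),np.median(a[k]),q[k].min(0).round(),q[k].max(0).round())
save(im,"e.png",(190,160,390,310),4)
E
```

```text
[-0.756  0.491  2.331  0.8    0.483  0.052] [0.5 1.  1. ] [ 367.04432357 -130.71091851   53.94121312] [ 350.86105591 -151.19862111  127.44193346]
{-90: 75, -85: 53, -70: 60, -65: 55, -40: 117, -35: 488, -30: 167, 50: 53, 55: 117, 60: 116, 65: 46}
-70 115 -65.04060940530579 [ 415. -182.    9.] [489. -75. 134.]
-40 605 -32.45395167127894 [ 422. -180.   12.] [491. -75. 115.]
-30 207 -28.205100304527132 [ 417. -181.   15.] [491. -75. 117.]
-20 66 -15.357546030343487 [ 415. -184.    9.] [490. -75. 119.]
50 170 56.47908331630562 [ 422. -175.   16.] [490. -75. 128.]
60 162 63.27697953978394 [ 428. -177.   25.] [488. -76. 130.]
```

View pics/e.png

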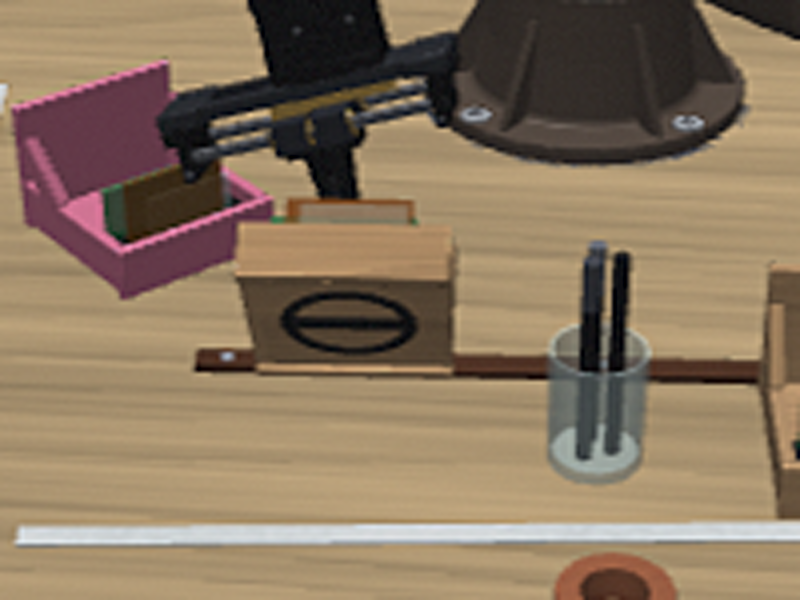

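The ring and bar show under the right crate at (348,322), so that is the stamped one. I'll add a little more tilt, hold, and ease it down.

jog_arm:
  motion:
    - [0,0.5,0,-3,0.5,1.4,0]
    - [0,0,0,0,0,0,0]
    - [0,0,0,0,0,0,0]
    - [0,0,0,0,0,0,0]

```text
t: 15.6
eef_pos: [348.2, -151.3, 125.3]
tcp_rot: [-2.873, -0.222, -0.014]
ft_force: [0.6, 0.5, 0.6]
opening: 0.003
grip_force: 0.4
```

jog_arm:
  motion:
    - [0,-1,0,4.6,-0.8,-2.3,0]
    - [0,-1,0,4.7,-0.7,-2.2,0]
    - [0,-1,0,5.9,-0.9,-2.7,0]
    - [0,-1,0,6.1,-0.9,-2.5,0]
    - [0,-1,0,6.2,-0.8,-2.2,0]
    - [0,-1,0,6.3,-0.7,-2.0,0]
    - [0,-1,0,6.4,-0.6,-1.7,0]
    - [0,-1,0,6.5,-0.5,-1.5,0]
    - [0,-1,0,6.6,-0.4,-1.2,0]
    - [0,-1,0,6.6,-0.3,-0.9,0]

```text
t: 16.85
eef_pos: [404.4, -149.4, 153.9]
tcp_rot: [-2.88, -0.053, 0.032]
ft_force: [1.6, 1.5, 2.5]
opening: 0.002
grip_force: 1.2
```

jog_arm:
  motion:
    - [0,-1,0,6.7,-0.2,-0.7,0]
    - [0,-1,0,6.7,-0.2,-0.4,0]
    - [0,-1,0,6.1,-0.1,-0.2,0]
    - [0,0,0,4,0,0.1,0]
    - [0,0,0,4,0.1,0.3,0]
    - [0,0,0,3,0.1,0.3,0]
    - [0,0,0,3,0.1,0.4,0]
    - [0,0,0,3,0.1,0.5,0]
    - [0,0,0,4,0,0,0]
    - [0,0,0,4,0,0,0]

```text
t: 18.1
eef_pos: [448.4, -147.3, 154.1]
tcp_rot: [-2.879, -0.003, 0.046]
ft_force: [-0.3, 0.2, -0.3]
opening: 0.004
grip_force: 0.0
```

```bash
cat >> h.py <<'E'
def crate(yc,xc,cam="scene"):
    im=env.read_camera(cam);P=world(im);x,y,z=np.moveaxis(P,-1,0)
    m=(abs(y-yc)<75)&(abs(x-xc)<95)&(z>18)&(z<66)
    return cv2.minAreaRect(P[m][:,:2].astype(np.float32)),im
E
python3 - <<'E'
from h import *
s=env.state();print(s["joints"].round(3),s["ft_force"].round(1),tip(),s["eef_pos"],s["tcp_rot"])
r,im=crate(-127,488);print(r)
E
```

```text
[-0.548  0.52   2.024  0.316  0.77   0.73 ] [-0.3  0.2 -0.3] [ 447.68686083 -127.12004628   78.72800156] [ 448.42197528 -147.32453159  154.0621796 ] [-2.87940759e+00 -2.54963617e-03  4.58681012e-02]
((486.9686279296875, -125.2726821899414), (135.7521514892578, 120.24928283691406), 3.4922449588775635)
```

```bash
python3 - <<'E' | sed 's/np.float64(\([^)]*\))/\1/g;s/np.int64(\([^)]*\))/\1/g'
from h import *
w=[0,0,0]
rows([([0,0,45],w),([0,0,10],w),([-27,0,0],[-7.5,0,0]),([-27,0,0],[-7.5,0,0]),([0,0,0],[0,0,-2.8])])
E
```

```text
[0, 0, 0] [0.1, -11.6, -43.5]
[0, 0, 0] [0.0, -2.6, -9.7]
[-7.5, 0.0, 0.0] [-27.0, -11.4, 0.9]
[-7.5, 0.0, 0.0] [-27.0, -11.4, 0.7]
[0.0, 0.0, -2.8] [-0.0, 0.0, 0.0]
end [ 394.  -127.3  211.8] [ 394.2 -127.3  133.8]
```

jog_arm:
  motion:
    - [0,0,0,0,-11.6,-43.5,0]
    - [0,0,0,0,-2.6,-9.7,0]
    - [-7.5,0,0,-27,-11.4,0.9,0]
    - [-7.5,0,0,-27,-11.4,0.7,0]
    - [0,0,-2.8,0,0,0,40]
    - [0,0,0,0,0,0,80]
    - [0,0,0,0,0,0,80]
    - [0,0,0,0,0,0,80]

```text
t: 19.15
eef_pos: [393.4, -127.6, 211.7]
tcp_rot: [-3.142, -0.003, 0.094]
ft_force: [-0.0, -0.2, -0.6]
opening: 0.372
grip_force: 0.0
```

```bash
python3 - <<'E'
from h import *
s=env.state();print(s["joints"].round(3),s["ft_force"].round(1),tip(),s["eef_pos"],s["tcp_rot"],s["opening"])
E
```

```text
[-0.474  0.32   2.146  0.003  0.673  1.001] [-0.  -0.2 -0.6] [ 393.64893026 -127.58372791  133.74560996] [ 393.41358125 -127.61139653  211.74524999] [-3.14152164e+00 -3.03724958e-03  9.36507798e-02] 0.37230016264296806
```

jog_arm:
  motion:
    - [0,0,0,0,1,35,80]
    - [0,0,0,0,0,35,80]
    - [0,0,0,0,0,28,80]
    - [0,0,0,0,0,0,80]
    - [0,0,0,0,0,0,80]
    - [0,0,0,6,0,0,80]
    - [0,0,0,6,0,0,80]
    - [0,0,0,4,0,0,80]
    - [0,0,0,4,0,0,80]

```text
t: 20.27
eef_pos: [413.7, -126.4, 114.2]
tcp_rot: [3.142, -0.003, 0.095]
ft_force: [-4.6, -1.2, 2.1]
opening: 0.842
grip_force: 2.0
```

```bash
python3 - <<'E'
from h import *
s=env.state();print(s["joints"].round(3),s["ft_force"].round(1),tip(),s["tcp_rot"],s["opening"])
im=env.read_camera("scene");save(im,"f.png",(190,160,390,310),4)
E
```

```text
[-0.45   0.535  2.188  0.004  0.416  1.023] [-4.6 -1.2  2.1] [ 413.89996129 -126.34713025   36.23946993] [ 3.14150292e+00 -3.00881583e-03  9.45364446e-02] 0.8415270620515901
```

View pics/f.png

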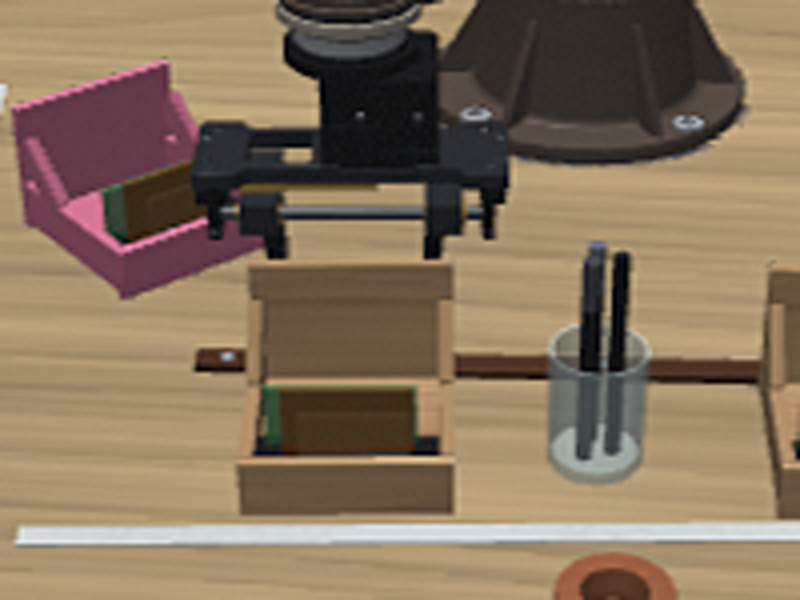

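The fingers now touch behind the wall, at (275,240) and (433,240), and the crate stands flat. I'll push it along the lane's x axis.

jog_arm:
  motion:
    - [0,0,0,6,0,0,80]
    - [0,0,0,10,0,0,80]
    - [0,0,0,12,0,0,80]
    - [0,0,0,12,0,0,80]
    - [0,0,0,12,0,0,80]
    - [0,0,0,12,0,0,80]
    - [0,0,0,12,0,0,80]
    - [0,0,0,12,0,0,80]
    - [0,0,0,8,0,0,80]
    - [0,0,0,4,0,0,80]

```text
t: 21.58
eef_pos: [513.5, -117.0, 114.4]
tcp_rot: [3.141, -0.003, 0.095]
ft_force: [-3.3, -0.7, 2.5]
opening: 0.844
grip_force: 1.8
```

jog_arm:
  motion:
    - [0,0,0,8,0,0,80]
    - [0,0,0,12,0,0,80]
    - [0,0,0,12,0,0,80]
    - [0,0,0,12,0,0,80]
    - [0,0,0,10,0,0,80]
    - [0,0,0,8,0,0,80]
    - [0,0,0,6,0,0,80]
    - [0,0,0,0,0,0,80]

```text
t: 22.58
eef_pos: [581.4, -110.6, 114.7]
tcp_rot: [3.141, -0.004, 0.095]
ft_force: [-0.2, 0.0, -0.1]
opening: 0.841
grip_force: 0.0
```

```bash
cat >> h.py <<'E'
def lane(p): d=np.array(p[:2])-[655.6,24.5];return d@[.9954,.0958],d@[-.0958,.9954]
E
python3 - <<'E'
from h import *
s=env.state();print(s["ft_force"].round(1),tip(),lane(tip()),s["tcp_rot"])
for n in("scene","top"):
    r,im=crate(-112,655,n);print(r,lane(r[0]))
save(im,"g.png",(240,100,460,265),3.6)
E
```

```text
[-0.2  0.  -0.1] [ 581.70143164 -110.6304489    36.69209464] (np.float64(-86.50413194916713), np.float64(-127.42936598373304)) [ 3.14105604 -0.00421825  0.09466022]
((662.8819580078125, -106.62712860107422), (132.67164611816406, 119.62761688232422), 5.390764236450195) (np.float64(-5.31351791900637), np.float64(-131.2215553866577))
((720.0465087890625, -100.02749633789062), (18.187150955200195, 119.47681427001953), 10.194047927856445) (np.float64(52.22032069946287), np.float64(-130.1286453967285))
```

View pics/g.png

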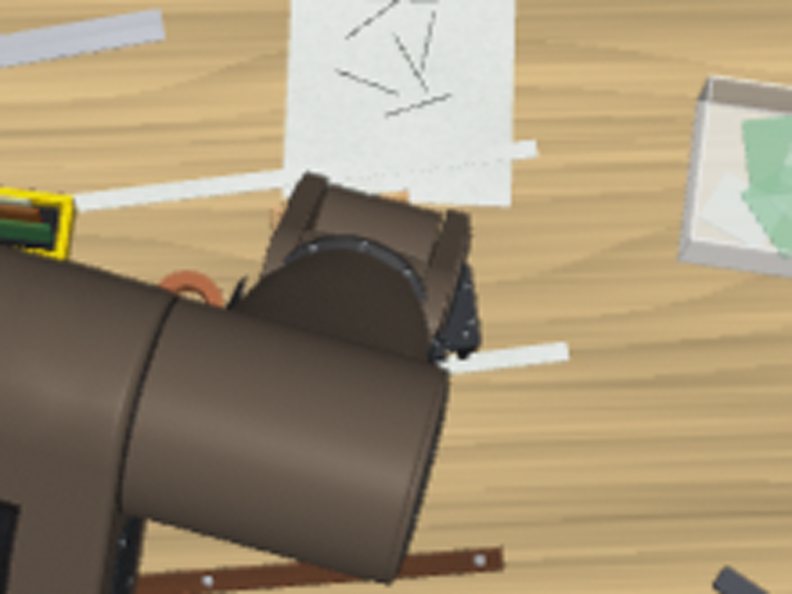

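The arm hides the crate from the top camera, but the scene camera puts it at lane x of about -5 mm, square to the lane. I'll back off, lift and check.

jog_arm:
  motion:
    - [0,0,0,-20,0,0,80]
    - [0,0,0,-40,0,0,80]
    - [0,0,0,-20,0,-40,80]
    - [0,0,0,0,0,-60,80]
    - [0,0,0,0,0,-60,80]
    - [0,0,0,-40,40,-20,80]
    - [0,0,0,-40,45,0,80]
    - [0,0,0,-20,55,0,80]
    - [0,0,0,0,60,0,80]
    - [0,0,0,0,0,0,80]

```text
t: 23.92
eef_pos: [419.5, -330.0, 293.9]
tcp_rot: [3.14, -0.004, 0.091]
ft_force: [-0.2, 1.0, -0.1]
opening: 0.839
grip_force: 0.0
```

```bash
python3 - <<'E'
from h import *
print(env.state()["ft_force"].round(1))
for n in("scene","top"):
    r,im=crate(-108,663,n);print(r,lane(r[0]));P=world(im);x,y,z=np.moveaxis(P,-1,0)
    m=(abs(y+112)<70)&(x>580)&(x<625)&(z>80)&(z<100);print("wall",m.sum(),P[m].mean(0))
    for nm,(a,b,h) in dict(jar=(490,19,30),weight=(484,341,15),foil=(637,34,10)).items():
        q=P[(abs(x-a)<42)&(abs(y-b)<42)&(z>h)];print(n,nm,cv2.minAreaRect(q[:,:2].astype(np.float32))[:2])
    m=(abs(y-178)<75)&(abs(x-473)<95)&(z>18)&(z<66);print("plain",cv2.minAreaRect(P[m][:,:2].astype(np.float32)))
save(im,"i.png",(120,120,520,360),2)
E
```

```text
[-0.2  1.  -0.1]
((662.9046630859375, -106.60292053222656), (130.3890838623047, 119.84317016601562), 5.45440673828125) (np.float64(-5.28859815124514), np.float64(-131.1996338214111))
wall 348 [ 601.72466937 -112.09713376   87.16983389]
scene jar ((491.3642578125, 19.511123657226562), (59.46977996826172, 57.02485275268555))
scene weight ((487.95513916015625, 340.16888427734375), (50.517822265625, 43.94960021972656))
scene foil ((637.5936279296875, 32.89323043823242), (62.89360427856445, 63.27177429199219))
plain ((472.7789611816406, 179.24403381347656), (135.6942138671875, 121.46372985839844), 2.2877135276794434)
((669.326416015625, -105.34320068359375), (153.1670379638672, 120.29817962646484), 5.482216835021973) (np.float64(1.2242958764648217), np.float64(-130.5609126147461))
wall 139 [ 598.59942516 -112.72941298   88.88647471]
top jar ((0.0, 0.0), (0.0, 0.0))
top weight ((481.5673522949219, 341.84881591796875), (51.320274353027344, 48.57902145385742))
top foil ((640.5604248046875, 34.2730598449707), (72.11121368408203, 59.46849822998047))
plain ((472.6516418457031, 180.25787353515625), (132.28440856933594, 121.2574234008789), 3.030129909515381)
```

View pics/i.png

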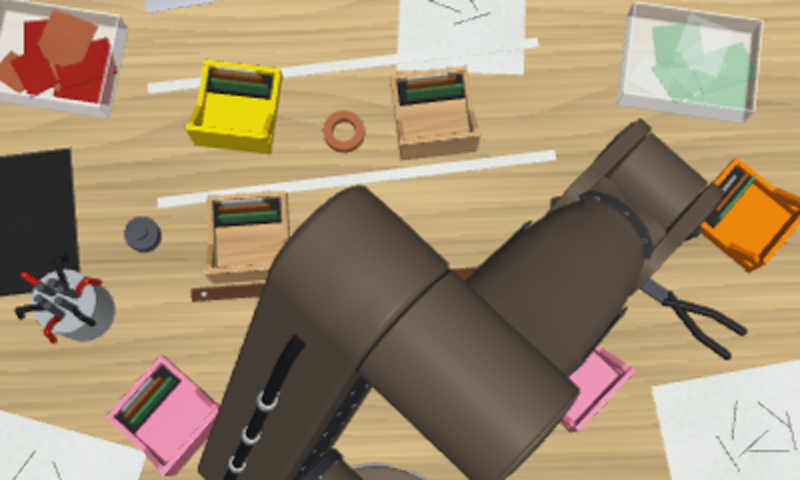

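The stamped crate at (435,112) stands square between the tape strips. The plain crate and the other bystanders in view haven't moved, and the arm is clear.

```bash
python3 -c "
from cell import env
print(env.job_done())"
```

```text
the job is handed in; nothing more can be done
None
```

I tipped both crates and eased them back flat, found the stamp under the right one, pushed that crate into the dispatch lane about 5 mm short of the middle line and square to it, and handed the job in at about 24 s; no verdict came back.

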